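Lay two culture tubes in the slant rack

ROBOT

A 6-joint arm with a two-finger parallel gripper is mounted at the origin on the work surface. World frame = base frame: x ahead of the robot, y to its left, z up, the work surface at z = 0. Lengths are in m, angles in rad, forces in N, time in s.
With the tool pointing down it reaches from about 0.35 to 0.775 m from the base axis. Payload 5.5 kg.
Tool frame: the origin (TCP) lies between the finger pads; the fingertips stand 19 mm ahead of it and the grasp point (between the pads) is the TCP; z points along the fingers, y is the line along which they close (so a half turn about z gives the same grasp; the last joint's range is limited). The gripper opens to 85 mm and grips with 20 to 120 N. Pads are 22 mm wide; open, the fingers measure 114 mm over their backs; the gripper's body (76 mm by 85 mm) begins 54 mm behind the grasp point. The pads swing forward as they close: fully open they stand 13 mm farther back than shut.
Start: joints at [-1.383, 0.313, 0.046, 1.304, 0, 1.431], TCP at [0.185, -0.544, 0.25] pointing down, gripper open.
Joint ranges: [-2.76, 2.76], [-0.86, 1.69], [-1.03, 1.26], [-2.2, 2.34], [-1.47, 1.5], [-3.14, 3.14]. Speed limits (rad/s): [2.57, 2.57, 3.14, 3.14, 3.14, 3.14].

INTERFACE

Orientations are given as a unit quaternion [w, x, y, z].
In Python, from workcell import env gives the robot as it stands.
- The arm moves only by the shell command python3 -m pendant 'ROWS' [FORCE]. ROWS is JSON, a list of rows, each an object with "travel": the shift along the tool's x, y, z scaled (see below), a list of three; "rot": the turn, a rotation vector about the tool's x, y, z scaled (see below), a list of three; "fingers": the opening, from -1 (shut) to 1 (fully open). In form: [{"travel": [dx, dy, dz], "rot": [wx, wy, wz], "fingers": fingers}, ...]. A call has 1 to 10 rows; each row is the pose to reach, as a shift and turn from the pose commanded when the call began, along the tool's axes at that moment; what a row does not reach only later rows make up. The controller multiplies each number of a shift by 0.12 m and each number of a turn by 60 degrees. A row lasts 1/10 s, in which the tool goes at most 50 mm and 8.59 degrees, less where a joint would pass 70% of its speed; a pose out of reach is approached as far as the arm can. A call with a number of a shift or a turn outside -1 to 1 is refused whole. A call with a gripper value outside its range is refused whole. The fingers move at their own pace and stop on an object; FORCE is the grip in N (left out, the last holds). Time passes only in rows, so rows that repeat a pose let the fingers close. It gives the time, the measured TCP pose, the force, the opening and the grip force at its end, in the units of the state.
- env.get_state(): the state, without advancing time (a new reading comes with each control period).
- env.read_camera(name): name is "side" or "top" or "wrist"; returns (picture, depth): 384x512x3 uint8, blue, green, red; 384x512 float32, m along the optical axis (not along the pixel's ray), 0 where there is no reading.
- env.camera_model(name): a dict with "fovy" (degrees; the focal length in pixels is half the picture's height over the tangent of half this angle, whatever the lens; pixels are square), "cx", "cy" (the principal point, pixels), "k1" (the pictures are not rectified: a ray, as slopes to the right and down, at radius r is drawn at 1 + k1 r^2 times it, then the intrinsics apply), "rvec" (rotation vector, rad) and "tvec" (3), from world to camera coordinates, as OpenCV has them; the wrist camera has in their place "T_tool_cam" (4x4, takes a point from camera to tool coordinates, whose origin is the TCP and whose axes are the flange's). Camera axes: x right, y down, z forward; pixel columns grow to the right and rows downward; lengths in m; the calibration is good to about 2 mm. A picture is of the moment at which its call begins: read the wrist's pose just before it. camera_model takes no time and is no camera call.
- env.hand_in(): hands the job in; it is judged then, once.
Trained networks look in the newest picture that a camera, given by its name, has taken for a name from the list of things; names that differ only in an ending like _2 or _b are one class to them, and where a whole thing is asked for, a point or a joint stands for the part that bears it (a point fixed in the world has none). Each returns a list of dicts, best first, with "conf" (0 to 1); they miss things now and then, are a little off and sometimes report something else, mostly with a low value. They report only what shows in the picture. A call takes as long as a camera call. They do not tell look-alikes from the thing itself.
- env.outline_of(camera, target): "mask" (384x512 bool, what is visible of it) and "xy" ([column, row] in pixels, amid what is visible of it).
The state is a dict: "clock": time; "joint_pos": joint angles; "qvel": joint speeds; "tau": joint torques, N m; "tcp_pos": TCP position; "orientation": TCP orientation; "wrist_force": force on the tool from outside, world axes, zero at the start; "ft_torque": the same for the moment, N m; "finger_gap": finger opening in m; "grip_force": force on a finger pad.
Only numpy, scipy, OpenCV 4.12 (cv2) and the standard library are available. Lean on these libraries where they do the work, as an engineer would, in place of code of your own. Each camera call takes 0.05 s, during which the arm holds its last target. There are 200 camera calls.

TASK

Lay two of the three long capped tubes in the slant rack, each in a lane of its own, cap end uphill, resting in both notches with its round foot right up against that lane's sliding stop. The stops are set differently and must not be pushed out of their setting, so feel for them gently. Leave the third long tube and everything else on the bench where it is.

Things in the scene. Friction and masses are not known exactly. Their poses are not given: they have to be found in the camera images.
- tube_a: long glass culture tube with an eight-sided screw cap, lying on the bench: 170 mm long, 24 mm diameter (the cap is 24 mm across its flats, 22 mm long), 50 to 100 g. Origin on its axis at half length (12 mm above the bench as it lies). Its x axis runs along the tube from the round closed foot (tip at x = -85 mm) to the cap (end at x = +85 mm). The three long tubes are alike.
- tube_b: long glass culture tube with an eight-sided screw cap, lying on the bench: 170 mm long, 24 mm diameter (the cap is 24 mm across its flats, 22 mm long), 50 to 100 g. Origin on its axis at half length (12 mm above the bench as it lies). Its x axis runs along the tube from the round closed foot (tip at x = -85 mm) to the cap (end at x = +85 mm). The three long tubes are alike.
- tube_c: long glass culture tube with an eight-sided screw cap, lying on the bench: 170 mm long, 24 mm diameter (the cap is 24 mm across its flats, 22 mm long), 50 to 100 g. Origin on its axis at half length (12 mm above the bench as it lies). Its x axis runs along the tube from the round closed foot (tip at x = -85 mm) to the cap (end at x = +85 mm). The three long tubes are alike.
- rack: aluminium slant rack fixed to the bench, base 220 x 240 x 8 mm, three parallel lanes 78 mm apart at a 20 degree slope; at yaw 0 the low end faces the robot. In each lane a tube lies on two narrow steel V-notches (8 mm thick, 90 degree vee); between them the fingers have free room down to 30 mm below the tube's axis. Origin: centre of the base's underside.
- stop_zone (a point): middle of the middle lane's stop range, 85 mm down-lane from point lane_middle; does not move with the stop. At each lane's low end a grey plate, square to the slope, 36 mm wide, from 23 mm below to 11 mm above the tube's axis. Each was slid to its own place within 13 mm either way: not reported, feel for it or see it. Friction holds it; slips at 14 N. Tubes do not slide down by themselves.
- lane_left (a point): lane at the rack's +y side (robot's left at yaw 0): point on the axis of a tube lying in it, 80 mm above the bench. x: up the slope along that axis; y: across; z: square to the slope, up. Notches centred at x = -52 and +44 mm, vee apex z = -17 mm, arm tips z = -2 mm, 31 mm apart. The stop's face is somewhere from x = -98 to -72 mm; a seated tube's origin is 85 mm up-lane of it.
- lane_middle (a point): lane at the rack's middle: point on the axis of a tube lying in it, 80 mm above the bench. x: up the slope along that axis; y: across; z: square to the slope, up. Notches centred at x = -52 and +44 mm, vee apex z = -17 mm, arm tips z = -2 mm, 31 mm apart. The stop's face is somewhere from x = -98 to -72 mm; a seated tube's origin is 85 mm up-lane of it.
- lane_right (a point): lane at the rack's -y side: point on the axis of a tube lying in it, 80 mm above the bench. x: up the slope along that axis; y: across; z: square to the slope, up. Notches centred at x = -52 and +44 mm, vee apex z = -17 mm, arm tips z = -2 mm, 31 mm apart. The stop's face is somewhere from x = -98 to -72 mm; a seated tube's origin is 85 mm up-lane of it.
- short_tube: short capped tube, 24 mm thick and 90 mm long, otherwise like the long ones; lies on the bench, a bystander; origin on its axis at half length, axes as for the long tubes
- beaker: glass beaker, 72 mm wide, 95 mm high, a bystander; origin centre of underside
- flask: conical glass flask, 84 mm wide at the foot, 124 mm high, a bystander; origin centre of underside
- dish: closed clear round culture dish, 90 mm wide, 15 mm high, a bystander; origin centre of underside
- reagent: white reagent bottle, 56 mm wide, 110 mm high, a bystander; origin centre of underside
- tip_box: purple pipette-tip box, 85 x 120 x 55 mm, a bystander; origin centre of underside
- spatula: thin steel lab spatula, 180 mm long, 5 mm thick, a bystander; lying along its x axis
There are look-alikes about, which are no part of the job. What is shaped like the tube_c but green or orange is not meant. Leave any orange or purple look-alike of the tube_a alone.

How it is judged:
On the way:
1. a first long tube lies in a lane, foot against its stop, let go (((angle between the x axis of tube_a and the x axis of lane_middle, either way round below 0.08 rad and z of tube_a in the frame of lane_middle between -0.005 and 0.005 m and ((y of tube_a in the frame of lane_left between -0.005 and 0.005 m and x of stop_left_c0 in the frame of tube_a between -0.091 and -0.085 m) or (y of tube_a in the frame of lane_middle between -0.005 and 0.005 m and x of stop_middle_c0 in the frame of tube_a between -0.091 and -0.085 m) or (y of tube_a in the frame of lane_right between -0.005 and 0.005 m and x of stop_right_c0 in the frame of tube_a between -0.091 and -0.085 m))) or (angle between the x axis of tube_b and the x axis of lane_middle, either way round below 0.08 rad and z of tube_b in the frame of lane_middle between -0.005 and 0.005 m and ((y of tube_b in the frame of lane_left between -0.005 and 0.005 m and x of stop_left_c0 in the frame of tube_b between -0.091 and -0.085 m) or (y of tube_b in the frame of lane_middle between -0.005 and 0.005 m and x of stop_middle_c0 in the frame of tube_b between -0.091 and -0.085 m) or (y of tube_b in the frame of lane_right between -0.005 and 0.005 m and x of stop_right_c0 in the frame of tube_b between -0.091 and -0.085 m))) or (angle between the x axis of tube_c and the x axis of lane_middle, either way round below 0.08 rad and z of tube_c in the frame of lane_middle between -0.005 and 0.005 m and ((y of tube_c in the frame of lane_left between -0.005 and 0.005 m and x of stop_left_c0 in the frame of tube_c between -0.091 and -0.085 m) or (y of tube_c in the frame of lane_middle between -0.005 and 0.005 m and x of stop_middle_c0 in the frame of tube_c between -0.091 and -0.085 m) or (y of tube_c in the frame of lane_right between -0.005 and 0.005 m and x of stop_right_c0 in the frame of tube_c between -0.091 and -0.085 m)))) and contact force between the fingers and anything else below 0.1 N), for 0.2 s.
At the end, for the whole second after the job is handed in: Exactly two long tubes lie released and at rest in two lanes of the rack: axis within 5 mm of the lane's axis and within 0.08 rad of its direction, cap uphill, foot within 3 mm of that lane's stop; the third long tube is within 30 mm of where it started (((angle between the x axis of each of tube_a, tube_b and the x axis of lane_middle, either way round below 0.08 rad and z of tube_a in the frame of lane_middle between -0.005 and 0.005 m and ((y of tube_a in the frame of lane_left between -0.005 and 0.005 m and x of stop_left_c0 in the frame of tube_a between -0.091 and -0.085 m) or (y of tube_a in the frame of lane_middle between -0.005 and 0.005 m and x of stop_middle_c0 in the frame of tube_a between -0.091 and -0.085 m) or (y of tube_a in the frame of lane_right between -0.005 and 0.005 m and x of stop_right_c0 in the frame of tube_a between -0.091 and -0.085 m)) and z of tube_b in the frame of lane_middle between -0.005 and 0.005 m and ((y of tube_b in the frame of lane_left between -0.005 and 0.005 m and x of stop_left_c0 in the frame of tube_b between -0.091 and -0.085 m) or (y of tube_b in the frame of lane_middle between -0.005 and 0.005 m and x of stop_middle_c0 in the frame of tube_b between -0.091 and -0.085 m) or (y of tube_b in the frame of lane_right between -0.005 and 0.005 m and x of stop_right_c0 in the frame of tube_b between -0.091 and -0.085 m)) and distance of tube_c from where it was at the start of the episode below 0.03 m) or (angle between the x axis of each of tube_a, tube_c and the x axis of lane_middle, either way round below 0.08 rad and z of tube_a in the frame of lane_middle between -0.005 and 0.005 m and ((y of tube_a in the frame of lane_left between -0.005 and 0.005 m and x of stop_left_c0 in the frame of tube_a between -0.091 and -0.085 m) or (y of tube_a in the frame of lane_middle between -0.005 and 0.005 m and x of stop_middle_c0 in the frame of tube_a between -0.091 and -0.085 m) or (y of tube_a in the frame of lane_right between -0.005 and 0.005 m and x of stop_right_c0 in the frame of tube_a between -0.091 and -0.085 m)) and z of tube_c in the frame of lane_middle between -0.005 and 0.005 m and ((y of tube_c in the frame of lane_left between -0.005 and 0.005 m and x of stop_left_c0 in the frame of tube_c between -0.091 and -0.085 m) or (y of tube_c in the frame of lane_middle between -0.005 and 0.005 m and x of stop_middle_c0 in the frame of tube_c between -0.091 and -0.085 m) or (y of tube_c in the frame of lane_right between -0.005 and 0.005 m and x of stop_right_c0 in the frame of tube_c between -0.091 and -0.085 m)) and distance of tube_b from where it was at the start of the episode below 0.03 m) or (angle between the x axis of each of tube_b, tube_c and the x axis of lane_middle, either way round below 0.08 rad and z of tube_b in the frame of lane_middle between -0.005 and 0.005 m and ((y of tube_b in the frame of lane_left between -0.005 and 0.005 m and x of stop_left_c0 in the frame of tube_b between -0.091 and -0.085 m) or (y of tube_b in the frame of lane_middle between -0.005 and 0.005 m and x of stop_middle_c0 in the frame of tube_b between -0.091 and -0.085 m) or (y of tube_b in the frame of lane_right between -0.005 and 0.005 m and x of stop_right_c0 in the frame of tube_b between -0.091 and -0.085 m)) and z of tube_c in the frame of lane_middle between -0.005 and 0.005 m and ((y of tube_c in the frame of lane_left between -0.005 and 0.005 m and x of stop_left_c0 in the frame of tube_c between -0.091 and -0.085 m) or (y of tube_c in the frame of lane_middle between -0.005 and 0.005 m and x of stop_middle_c0 in the frame of tube_c between -0.091 and -0.085 m) or (y of tube_c in the frame of lane_right between -0.005 and 0.005 m and x of stop_right_c0 in the frame of tube_c between -0.091 and -0.085 m)) and distance of tube_a from where it was at the start of the episode below 0.03 m)) and linear speed of each of tube_a, tube_b, tube_c below 0.02 m/s); the robot touches nothing.
It fails at once if a stop is pushed more than 4 mm out of its setting (distance of any of stop_left_c0, stop_middle_c0, stop_right_c0 from where it was at the start of the episode above 0.004 m).
It fails at once if a bystander is moved more than 30 mm or tipped over (distance of any of short_tube, beaker, flask, dish, reagent, tip_box, spatula from where it was at the start of the episode above 0.03 m or angle between any of beaker, flask, reagent's own z axis and vertical above 0.5 rad).
It also fails if it takes over 58 s, if anything falls off the work surface, if the arm or the gripper's body presses on something with over 40 N, if the wrist force passes 120 N, or if a joint passes its speed limit or range.

## Working session

There is one attempt and no reset: what is moved stays moved. The work goes in short steps, Python scripts to look and compute and a shell command to move; the robot and the scene stay as the last step left them, time stands still between calls to the robot, and variables do not carry over. Pictures are saved under pics/ and viewed, at most 10 in all, crops included, and the job is handed in when it is done.

```bash
mkdir -p pics; ls; cat > h.py <<'E'
import numpy as np, cv2
from scipy.spatial.transform import Rotation as R
from workcell import env
def model(n):
    m=env.camera_model(n); f=192/np.tan(np.radians(m['fovy'])/2)
    if 'rvec' in m:
        Rc=cv2.Rodrigues(np.array(m['rvec'],float))[0]; t=np.array(m['tvec'],float).ravel()
        Rw=Rc.T; p=-Rc.T@t
    else:
        s=env.get_state(); T=np.array(m['T_tool_cam']); q=s['orientation']
        Rt=R.from_quat([q[1],q[2],q[3],q[0]]).as_matrix()
        Rw=Rt@T[:3,:3]; p=Rt@T[:3,3]+s['tcp_pos']
    return f,m['cx'],m['cy'],m['k1'],Rw,p
def rays(n,uv,M=None):
    f,cx,cy,k1,Rw,p=M or model(n); uv=np.atleast_2d(uv).astype(float)
    K=np.array([[f,0,cx],[0,f,cy],[0,0,1.]])
    d=np.c_[(uv[:,0]-cx)/f,(uv[:,1]-cy)/f]; s=d.copy()
    for _ in range(20): s=d/(1+k1*(s**2).sum(1,keepdims=True))
    return np.c_[s,np.ones(len(s))]@Rw.T,p
def at_z(n,uv,z,M=None):
    d,p=rays(n,uv,M); return p+d*((z-p[2])/d[:,2])[:,None]
def cloud(n,mask,depth,M=None):
    v,u=np.nonzero(mask&(depth>0)); d,p=rays(n,np.c_[u,v],M); return p+d*depth[v,u][:,None],np.c_[u,v]
def proj(n,P,M=None):
    f,cx,cy,k1,Rw,p=M or model(n); c=(np.atleast_2d(P)-p)@Rw; s=c[:,:2]/c[:,2:]
    s=s*(1+k1*(s**2).sum(1,keepdims=True)); return s*f+[cx,cy]
E
python3 - <<'E'
from h import *
for n in ['top','side']:
    im,d=env.read_camera(n); cv2.imwrite(f'pics/{n}0.png',im); np.save(f'pics/{n}0.npy',d)
    for t in ['tube_a','rack','short_tube']:
        for o in env.outline_of(n,t):
            P,uv=cloud(n,o['mask'],d); 
            print(n,t,round(o['conf'],2),np.round(o['xy']),o['mask'].sum(),np.round(np.median(P,0),3),np.round(P.min(0),3),np.round(P.max(0),3), np.median(im[o['mask']],0))
print(env.get_state())
E
```

```text
pics
top tube_a 0.89 [154. 264.] 333 [0.308 0.297 0.022] [ 0.226  0.257 -0.003] [0.372 0.335 0.035] [ 35.  83. 142.]
top tube_a 0.76 [271. 254.] 335 [ 0.34  -0.097  0.022] [ 0.301 -0.17  -0.002] [ 0.379 -0.02   0.033] [55. 95. 43.]
top tube_a 0.72 [219. 207.] 305 [0.499 0.065 0.023] [0.418 0.038 0.012] [0.576 0.091 0.033] [120. 124. 120.]
top tube_a 0.72 [308. 109.] 308 [ 0.831 -0.225  0.022] [ 0.743 -0.244 -0.005] [ 0.905 -0.212  0.032] [97. 43. 78.]
top tube_a 0.62 [191. 209.] 336 [0.484 0.172 0.022] [0.403 0.159 0.003] [0.568 0.186 0.034] [118. 123. 120.]
top tube_a 0.6 [132. 194.] 349 [0.538 0.367 0.022] [0.461 0.329 0.007] [0.62  0.405 0.034] [117. 121. 118.]
top tube_a 0.57 [262. 123.] 249 [ 0.767 -0.06   0.079] [ 0.748 -0.084  0.005] [ 0.805 -0.034  0.118] [101.  94.  91.]
top tube_a 0.47 [330. 281.] 255 [ 0.247 -0.291  0.021] [ 0.181 -0.317 -0.005] [ 0.3   -0.169  0.737] [ 35.  82. 143.]
top rack 0.7 [370. 176.] 79 [ 0.614 -0.438  0.005] [ 0.566 -0.445 -0.002] [ 0.741 -0.431  0.017] [103.  98.  99.]
top rack 0.57 [294. 178.] 4515 [ 0.586 -0.176  0.01 ] [ 0.478 -0.301 -0.008] 
[... 1191 characters left out ...]
'clock': 0.4, 'joint_pos': array([-1.38255480e+00,  3.13362784e-01,  4.59321489e-02,  1.30359202e+00,
        2.86830082e-06,  1.43118954e+00]), 'qvel': array([-0.00060024, -0.00099312,  0.00058505, -0.00031584,  0.000417  ,
       -0.00115385]), 'tau': array([-1.08644210e-03, -4.79894793e+01,  2.98392230e+01,  5.00292750e-03,
       -1.82492217e-04, -9.95017785e-06]), 'tcp_pos': array([ 0.18513538, -0.54434437,  0.25016174]), 'orientation': array([-1.13165739e-04,  9.86594488e-01,  1.63191003e-01, -1.31786104e-06]), 'wrist_force': array([-0.22199915,  0.01697938,  0.90123628]), 'ft_torque': array([-0.0132551 ,  0.01784763, -0.0020625 ]), 'grip_force': 0.0, 'finger_gap': 0.08518032255150615}
```

```bash
python3 - <<'E'
from h import *
im=cv2.imread('pics/top0.png'); cv2.imwrite('pics/top0c.png',cv2.resize(im[80:300,100:400],None,fx=2.66,fy=2.66,interpolation=cv2.INTER_CUBIC))
E
```

```text
(no output)
```

View pics/top0c.png

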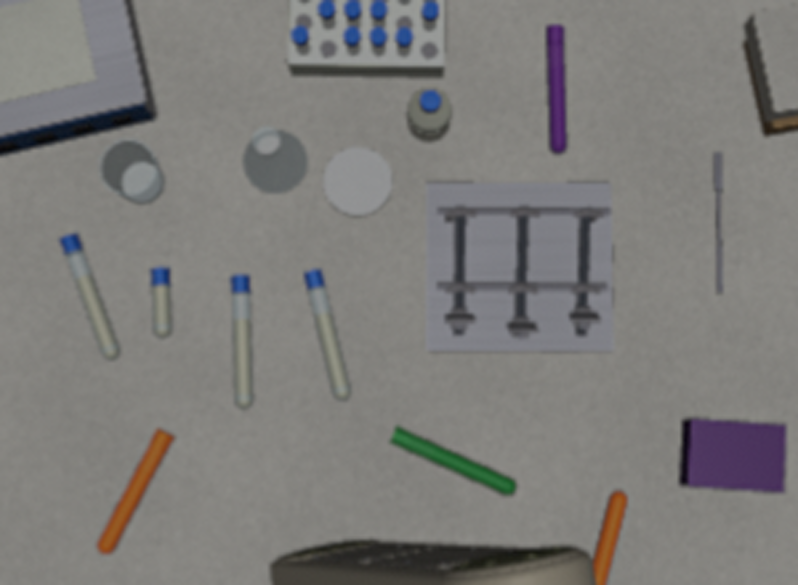

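View pics/side0.png

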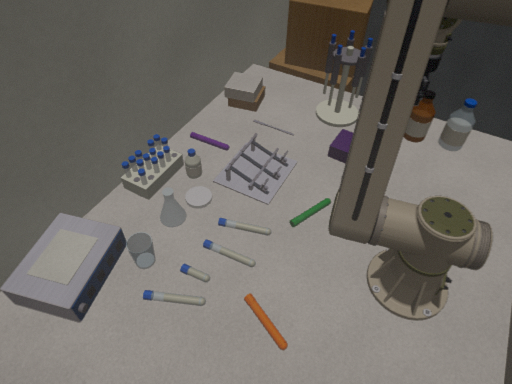

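Top view: three blue-capped long tubes (crop ≈ (90,297), (242,340), (328,335)), all with caps pointing away from the robot. The rack is at crop (520,265) with its stops at the low end (460,318), (520,327), (582,320). I'll go over the rack for a wrist view.

```bash
python3 -m pendant '[{"travel":[0.33,-0.2,-0.13],"rot":[0,0,0.14],"fingers":1},{"travel":[0.67,-0.4,-0.26],"rot":[0,0,0.28],"fingers":1},{"travel":[1,-0.6,-0.4],"rot":[0,0,0.313],"fingers":1}]'
python3 -m pendant '[{"travel":[0.3,-0.3,0],"rot":[0,0,0],"fingers":1},{"travel":[0.6,-0.6,0],"rot":[0,0,0],"fingers":1},{"travel":[0.9,-0.9,0],"rot":[0,0,0],"fingers":1},{"travel":[1,-1,0],"rot":[0,0,0],"fingers":1}]'
python3 -m pendant '[{"travel":[0.3,-0.3,0],"rot":[0,0,0],"fingers":1},{"travel":[0.6,-0.6,0],"rot":[0,0,0],"fingers":1},{"travel":[0.9,-0.9,0],"rot":[0,0,0],"fingers":1},{"travel":[1,-1,0],"rot":[0,0,0],"fingers":1},{"travel":[1,-1,0],"rot":[0,0,0],"fingers":1}]'
cat >> h.py <<'E'
def goto(pos,yaw=0,pitch=0):
    """travel/rot numbers to reach TCP pos, tool x at world yaw, nose pitched so that tool x rises by pitch (deg)"""
    s=env.get_state(); q=s['orientation']; Rt=R.from_quat([q[1],q[2],q[3],q[0]])
    G=R.from_euler('ZY',[yaw,-pitch],degrees=True)*R.from_euler('x',180,degrees=True)
    print('travel',np.round(Rt.inv().apply(np.array(pos)-s['tcp_pos'])/.12,3),'rot',np.round(np.degrees((Rt.inv()*G).as_rotvec())/60,3))
E
python3 - <<'E'
from h import *
s=env.get_state(); print(s['clock'],s['tcp_pos'],s['orientation'],s['qvel'],s['wrist_force'])
print(env.camera_model('wrist'))
im,d=env.read_camera('wrist'); M=model('wrist'); cv2.imwrite('pics/w1.png',im); np.save('pics/w1.npy',d)
np.save('pics/w1M.npy',np.array(M,dtype=object),allow_pickle=True)
E
```

```text
clock: 0.7
tcp_pos: [0.276, -0.4364, 0.2984]
orientation: [-0.0, 1.0, -0.003, -0.0]
wrist_force: [1.9, -0.7, -0.1]
finger_gap: 0.0858
grip_force: 0.0
clock: 1.1
tcp_pos: [0.3977, -0.3145, 0.2987]
orientation: [-0.0, 1.0, 0.002, 0.001]
wrist_force: [0.5, -0.5, 0.7]
finger_gap: 0.0853
grip_force: 0.0
clock: 1.6
tcp_pos: [0.5172, -0.1953, 0.298]
orientation: [-0.0, 1.0, 0.002, 0.0]
wrist_force: [0.1, -0.4, 0.5]
finger_gap: 0.0854
grip_force: 0.0
1.6 [ 0.51723439 -0.1952661   0.29803882] [-1.62248787e-04  9.99997301e-01  2.31405599e-03  1.28317490e-04] [-0.05768331 -0.01769508 -0.02174138  0.00416122 -0.02222643 -0.03128184] [ 0.08357577 -0.43614275  0.48423967]
{'fovy': 62.87079087594453, 'cx': 253.10253309277087, 'cy': 196.74249415690525, 'k1': -0.07227848630240251, 'T_tool_cam': array([[ 2.78107871e-04, -9.54804290e-01, -2.97235075e-01,
         7.60063043e-02],
       [ 9.99999566e-01,  5.29789213e-04, -7.66185701e-04,
        -2.42878506e-04],
       [ 8.89029331e-04, -2.97234733e-01,  9.54804024e-01,
        -1.22518268e-01],
       [ 0.00000000e+00,  0.00000000e+00,  0.00000000e+00,
         1.00000000e+00]])}
```

View pics/w1.png

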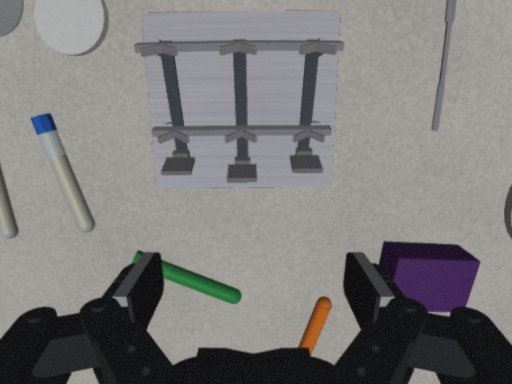

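The wrist view shows the whole rack (base corners ~(145,12)–(332,188)), stops at (179,165), (242,172), (306,162), front notches at row ~132, rear at ~47. I'll measure the rack now.

```bash
python3 - <<'E'
from h import *
im=cv2.imread('pics/w1.png'); d=np.load('pics/w1.npy'); M=tuple(np.load('pics/w1M.npy',allow_pickle=True))
m=np.zeros(d.shape,bool); m[2:200,125:355]=1
P,uv=cloud('wrist',m,d,M)
b=P[(P[:,2]>.004)&(P[:,2]<.013)]; print('base z',np.median(b[:,2]),'n',len(b))
r=cv2.minAreaRect((b[:,:2]*1000).astype(np.float32)); print('rect',r)
# colour-based base corners
for c in [(145,12),(340,12),(332,188),(158,188)]: print(c,np.round(at_z('wrist',c,.008,M),4))
h=P[P[:,2]>.035]
for nm,lo,hi in [('low',.47,.52),('n1',.52,.58),('n2',.58,.70)]:
    q=h[(h[:,0]>lo)&(h[:,0]<hi)]; print(nm,len(q),np.round(np.percentile(q,[2,50,98],0),4).tolist())
# top view histogram of stops
for (u0,u1,v0,v1) in [(160,200,145,178),(222,262,150,184),(286,326,145,176)]:
    k=(uv[:,0]>=u0)&(uv[:,0]<u1)&(uv[:,1]>=v0)&(uv[:,1]<v1)&(P[:,2]>.045)&(P[:,0]<.525); q=P[k]
    print(len(q),np.round(np.percentile(q,[3,25,50,75,97],0),4).tolist())
cv2.imwrite('pics/w1c.png',cv2.resize(im[0:200,130:350],None,fx=3,fy=3,interpolation=cv2.INTER_CUBIC))
E
```

```text
base z 0.006908102887051348 n 22864
rect ((586.7273559570312, -181.19436645507812), (220.03868103027344, 241.0493621826172), 0.45486801862716675)
(145, 12) [[ 0.6953 -0.0657  0.008 ]]
(340, 12) [[ 0.6953 -0.2992  0.008 ]]
(332, 188) [[ 0.4765 -0.3042  0.008 ]]
(158, 188) [[ 0.4757 -0.0655  0.008 ]]
low 1147 [[0.4981, -0.2745, 0.0369], [0.5117, -0.1768, 0.0536], [0.5195, -0.088, 0.0607]]
n1 2581 [[0.5207, -0.2825, 0.0353], [0.5556, -0.1838, 0.0425], [0.5781, -0.081, 0.0595]]
n2 4893 [[0.583, -0.2772, 0.0397], [0.6391, -0.1814, 0.0677], [0.6531, -0.0859, 0.092]]
344 [[0.5072, -0.1218, 0.0455], [0.51, -0.114, 0.0505], [0.5129, -0.1046, 0.056], [0.5152, -0.0954, 0.0588], [0.5169, -0.0873, 0.0605]]
267 [[0.4979, -0.1995, 0.0458], [0.5005, -0.1911, 0.0498], [0.5027, -0.1827, 0.0537], [0.5044, -0.1732, 0.0552], [0.506, -0.1657, 0.0564]]
336 [[0.5102, -0.2759, 0.0461], [0.5131, -0.2682, 0.0515], [0.5162, -0.2595, 0.0574], [0.5184, -0.2505, 0.0594], [0.5207, -0.243, 0.0609]]
```

View pics/w1c.png

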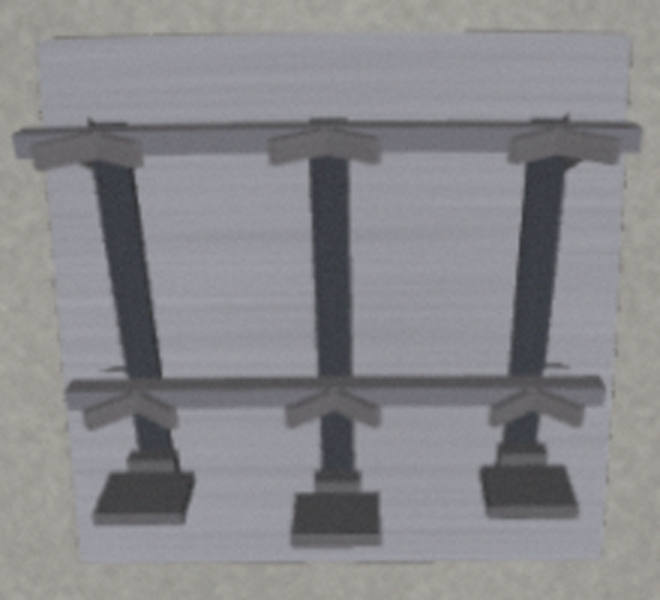

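```bash
python3 - <<'E'
from h import *
d=np.load('pics/w1.npy'); M=tuple(np.load('pics/w1M.npy',allow_pickle=True))
m=np.zeros(d.shape,bool); m[2:200,125:355]=1
P,uv=cloud('wrist',m,d,M); P[:,2]+=.001
c,s=np.cos(np.radians(20)),np.sin(np.radians(20))
xi=P[:,0]*c+(P[:,2]-.08)*s; ze=-P[:,0]*s+(P[:,2]-.08)*c
for nm,yc in [('L',-.1046),('M',-.1827),('R',-.2595)]:
    k=(abs(P[:,1]-yc)<.018)&(P[:,2]>.03)
    X,Z,Y=xi[k],ze[k],P[k,1]
    H,xe,zee=np.histogram2d(X*1000,Z*1000,bins=[np.arange(450,620,4),np.arange(-245,-170,5)])
    print(nm); 
    for i in range(len(xe)-1):
        if H[i].sum()>0: print(int(xe[i]),H[i].astype(int).tolist())
    # vee: y symmetric centre of the arm points
E
```

```text
L
466 [0, 0, 0, 0, 0, 0, 1, 0, 1, 1, 29, 0, 0, 0]
470 [0, 0, 0, 1, 9, 12, 11, 6, 13, 17, 82, 0, 0, 0]
474 [0, 0, 0, 32, 47, 56, 53, 57, 52, 53, 35, 0, 0, 0]
478 [0, 0, 0, 22, 2, 0, 0, 0, 0, 0, 0, 0, 0, 0]
502 [0, 0, 0, 1, 8, 14, 21, 22, 2, 0, 0, 0, 0, 0]
506 [0, 0, 0, 0, 38, 25, 31, 35, 2, 0, 0, 0, 0, 0]
510 [0, 49, 51, 52, 61, 27, 32, 25, 1, 0, 0, 0, 0, 0]
514 [0, 36, 7, 0, 0, 0, 0, 0, 0, 0, 0, 0, 0, 0]
518 [0, 33, 5, 0, 0, 0, 0, 0, 0, 0, 0, 0, 0, 0]
522 [0, 36, 4, 0, 0, 0, 0, 0, 0, 0, 0, 0, 0, 0]
526 [0, 35, 2, 0, 0, 0, 0, 0, 0, 0, 0, 0, 0, 0]
530 [1, 34, 4, 0, 0, 0, 0, 0, 0, 0, 0, 0, 0, 0]
534 [0, 38, 2, 0, 0, 0, 0, 0, 0, 0, 0, 0, 0, 0]
538 [2, 34, 2, 0, 0, 0, 0, 0, 0, 0, 0, 0, 0, 0]
542 [0, 37, 2, 0, 0, 0, 0, 0, 0, 0, 0, 0, 0, 0]
546 [1, 36, 3, 0, 0, 0, 0, 0, 0, 0, 0, 0, 0, 0]
550 [0, 33, 12, 0, 0, 0, 0, 0, 0, 0, 0, 0, 0, 0]
554 [1, 30, 11, 0, 0, 0, 0, 0, 0, 0, 0, 0, 0, 0]
558 [0, 42, 10, 0, 0, 0, 0, 0, 0, 0, 0, 0, 0, 0]
562 [1, 41, 5, 0, 0, 0, 0, 0, 0, 0, 0, 0, 0, 0]
566 [1, 40, 7, 0, 0, 0, 0, 0, 0, 0, 0, 0, 0, 0]
570 [1, 47, 1, 0, 0, 0, 0, 0, 0, 0, 0, 0, 0, 0]
574 [1, 42, 8, 0,
[... 2760 characters left out ...]
, 0, 0, 0, 0, 0, 0]
558 [0, 44, 3, 0, 0, 0, 0, 0, 0, 0, 0, 0, 0, 0]
562 [1, 37, 5, 0, 0, 0, 0, 0, 0, 0, 0, 0, 0, 0]
566 [2, 47, 3, 0, 0, 0, 0, 0, 0, 0, 0, 0, 0, 0]
570 [0, 47, 2, 0, 0, 0, 0, 0, 0, 0, 0, 0, 0, 0]
574 [0, 47, 1, 0, 0, 0, 0, 0, 0, 0, 0, 0, 0, 0]
578 [2, 51, 0, 0, 0, 0, 0, 0, 0, 0, 0, 0, 0, 0]
582 [0, 48, 1, 0, 0, 0, 0, 0, 0, 0, 0, 0, 0, 0]
586 [0, 47, 3, 0, 0, 0, 0, 0, 0, 0, 0, 0, 0, 0]
590 [1, 48, 1, 0, 0, 0, 0, 0, 0, 0, 0, 0, 0, 0]
594 [0, 34, 0, 0, 0, 0, 0, 0, 0, 0, 0, 0, 0, 0]
598 [0, 0, 0, 1, 6, 4, 5, 13, 0, 0, 0, 0, 0, 0]
602 [0, 0, 0, 1, 16, 39, 44, 51, 0, 0, 0, 0, 0, 0]
606 [2, 26, 31, 46, 45, 47, 46, 56, 1, 0, 0, 0, 0, 0]
610 [0, 32, 0, 0, 0, 0, 0, 0, 0, 0, 0, 0, 0, 0]
```

```bash
python3 - <<'E'
from h import *
d=np.load('pics/w1.npy'); M=tuple(np.load('pics/w1M.npy',allow_pickle=True))
m=np.zeros(d.shape,bool); m[2:200,125:355]=1
P,uv=cloud('wrist',m,d,M); P[:,2]+=.001
c,s=np.cos(np.radians(20)),np.sin(np.radians(20))
xi=(P[:,0]*c+(P[:,2]-.08)*s)*1000; ze=(-P[:,0]*s+(P[:,2]-.08)*c)*1000; y=P[:,1]*1000
for nm,yc in [('L',-104.6),('M',-182.7),('R',-259.5)]:
    k=abs(y-yc)<22
    f=k&(xi>455)&(xi<485)&(ze>-222)&(ze<-197); p=np.polyfit(y[f]-yc,xi[f],1)
    print(nm,'face med',np.round(np.percentile(xi[f],[10,50,90]),1),'slope',p[0].round(3),'y',np.round(np.percentile(y[f],[1,99]),1),np.round(np.percentile(y[f],[1,99]).mean(),1))
    for a,b in [(500,513),(596,609.5)]:
        t=k&(xi>a)&(xi<b)&(ze>-214)&(ze<-204); q=np.percentile(y[t],[1,99])
        # symmetric |y| dependence of height: fit ze=-|y-y0|
        best=min(np.arange(yc-6,yc+6,.1),key=lambda y0:np.std(ze[t]-abs(y[t]-y0)))
        print('  notch',np.round(q,1),q.mean().round(1),'vee y0',round(best,1),'apex',round(np.mean(ze[t]-abs(y[t]-best)),1),'xi',np.round(np.percentile(xi[t],[2,98]),1), 'zmax',np.percentile(ze[t],98).round(1))
# tubes in top view & also wrist-visible one
T=model('top'); im,dt=env.read_camera('top')
for o in env.outline_of('top','tube_a'):
    if np.ptp(np.median(im[o['mask']],0))>12: continue
    Q,_=cloud('top',o['mask'],dt,T)
    cnt=np.argwhere(o['mask'])[:,::-1]; G=at_z('top',cnt,.014,T)[:,:2]
    r=cv2.minAreaRect((G*1000).astype(np.float32)); w=G.mean(0); e=np.linalg.svd(G-w,full_matrices=False)[2][0]; e*=np.sign(e[0])
    print(round(o['conf'],2),'ctr',np.round(r[0],1),'size',np.round(r[1],1),'yaw',np.degrees(np.arctan2(e[1],e[0])).round(1),'ztop',np.percentile(Q[:,2],95).round(4))
E
```

```text
L face med [473.8 474.5 475. ] slope 0.01 y [-122.1  -86.1] -104.1
  notch [-121.9  -86. ] -103.9 vee y0 -103.7 apex -221.8 xi [503.7 512. ] zmax -205.0
  notch [-120.7  -84.8] -102.7 vee y0 -102.9 apex -221.7 xi [599.9 608. ] zmax -204.9
M face med [463.5 464.1 464.6] slope -0.009 y [-199.6 -164.9] -182.3
  notch [-199.2 -163.7] -181.4 vee y0 -181.7 apex -222.1 xi [505.  512.8] zmax -205.7
  notch [-199.4 -162.3] -180.9 vee y0 -181.0 apex -222.1 xi [600.6 608.6] zmax -205.1
R face med [477.2 477.7 478.3] slope -0.026 y [-276.4 -242.3] -259.4
  notch [-277.4 -240.8] -259.1 vee y0 -258.7 apex -222.3 xi [505.2 512.9] zmax -205.6
  notch [-276.4 -240.6] -258.5 vee y0 -258.6 apex -222.1 xi [601.2 609.4] zmax -205.5
0.88 ctr [486.4 172. ] size [166.5  25.8] yaw 3.9 ztop 0.0288
0.74 ctr [540.3 368.1] size [166.7  23.9] yaw 22.1 ztop 0.0301
0.65 ctr [495.5  66.1] size [167.8  26.9] yaw 14.5 ztop 0.029
```

Rack: yaw ≈0.45°, lane axes at y ≈ −0.1035 (L), −0.2588 (R), x0 ≈ 0.596, and stop faces at lane x ≈ −85.4 (L), −96.6 (M), −83.4 (R). These agree with the 78 mm pitch and the stated ranges. I'll use the left and right lanes with the two nearest tubes.

```bash
python3 -m pendant '[{"travel":[-0.03,-0.37,0.13],"rot":[0,0,0],"fingers":1},{"travel":[-0.06,-0.74,0.26],"rot":[0,0,0],"fingers":1},{"travel":[-0.09,-1,0.35],"rot":[0,0,0],"fingers":1}]' >/dev/null
python3 -m pendant '[{"travel":[-0.03,-0.37,0.13],"rot":[0,0,-0.13],"fingers":1},{"travel":[-0.06,-0.74,0.26],"rot":[0,0,-0.237],"fingers":1},{"travel":[-0.09,-1,0.4],"rot":[0,0,-0.237],"fingers":1},{"travel":[-0.09,-1,0.4],"rot":[0,0,-0.237],"fingers":1},{"travel":[-0.09,-1,0.4],"rot":[0,0,-0.237],"fingers":1}]'
cat >> h.py <<'E'
def tubes(save=None):
    im,d=env.read_camera('wrist'); M=model('wrist')
    if save: cv2.imwrite(save,im)
    for o in env.outline_of('wrist','tube_a'):
        if o['conf']<.3: continue
        mk=o['mask']; c=np.median(im[mk],0); v=np.argwhere(mk)[:,::-1]
        G=at_z('wrist',v,.013,M)[:,:2]; w=G.mean(0); e=np.linalg.svd(G-w,full_matrices=False)[2][0]; e*=np.sign(e[0])
        t=(G-w)@e; n=(G-w)@[-e[1],e[0]]; lo,hi=np.percentile(t,[.2,99.8]); 
        ctr=w+e*(lo+hi)/2+np.array([-e[1],e[0]])*(np.percentile(n,1)+np.percentile(n,99))/2
        bl=(im[mk][:,0].astype(int)-im[mk][:,2]>40); 
        print(round(o['conf'],2),c,'ctr',ctr.round(4),'len',round(hi-lo,4),'wid',np.ptp(np.percentile(n,[1,99])).round(4),'yaw',np.degrees(np.arctan2(e[1],e[0])).round(2),'blue t',np.round([t[bl].min(),t[bl].max()],3) if bl.any() else None,'foot',(w+e*lo).round(4),'box',v.min(0),v.max(0))
E
python3 - <<'E'
from h import *
print(env.get_state()['clock']); tubes('pics/w2.png'); goto([.4955,.0661,.1],14.5)
E
```

```text
clock: 2.55
tcp_pos: [0.4935, 0.0416, 0.2083]
orientation: [0.0, 0.992, 0.124, -0.0]
wrist_force: [0.3, 0.8, 0.5]
finger_gap: 0.0851
grip_force: 0.0
2.55
0.98 [129. 133. 129.] ctr [0.4856 0.171 ] len 0.1694 wid 0.0253 yaw 3.3 blue t [0.054 0.077] foot [0.401  0.1662] box [114  67] [150 229]
0.83 [129. 133. 130.] ctr [0.4959 0.0627] len 0.1699 wid 0.0245 yaw 14.78 blue t [0.055 0.078] foot [0.4138 0.041 ] box [218  83] [246 244]
0.73 [ 29.  80. 151.] ctr [0.3156 0.2907] len 0.1414 wid 0.025 yaw -24.85 blue t None foot [0.2512 0.32  ] box [  0 225] [ 49 309]
travel [ 0.058 -0.204  0.909] rot [ 0.001 -0.001 -0.007]
```

```bash
python3 -m pendant '[{"travel":[0.06,-0.17,0.33],"rot":[0,0,-0.01],"fingers":1},{"travel":[0.06,-0.17,0.7],"rot":[0,0,-0.01],"fingers":1},{"travel":[0.06,-0.17,1],"rot":[0,0,-0.01],"fingers":1},{"travel":[0.06,-0.17,1],"rot":[0,0,-0.01],"fingers":1}]' 60
python3 - <<'E'
from h import *
goto([.4959,.0632,.022],14.8)
E
```

```text
clock: 3.05
tcp_pos: [0.4928, 0.0625, 0.0846]
orientation: [-0.0, 0.992, 0.128, -0.004]
wrist_force: [-0.5, -0.6, -0.2]
finger_gap: 0.0854
grip_force: 0.0
travel [0.03  0.002 0.521] rot [-0.002  0.007 -0.002]
```

```bash
python3 -m pendant '[{"travel":[0.02,0,0.3],"rot":[0,0,0],"fingers":1},{"travel":[0.02,0,0.5],"rot":[0,0,0],"fingers":1},{"travel":[0.02,0,0.5],"rot":[0,0,0],"fingers":1},{"travel":[0.02,0,0.5],"rot":[0,0,0],"fingers":1}]' 60
python3 - <<'E'
from h import *
print(env.get_state()['clock']);goto([.4959,.0632,.022],14.8)
E
```

```text
clock: 3.45
tcp_pos: [0.4995, 0.0637, 0.03]
orientation: [0.0, 0.992, 0.128, 0.001]
wrist_force: [-0.0, 0.0, 1.4]
finger_gap: 0.0855
grip_force: 0.0
3.45
travel [-0.03  -0.004  0.067] rot [ 0.001 -0.001 -0.001]
```

```bash
python3 -m pendant '[{"travel":[-0.03,0,0.067],"rot":[0,0,0],"fingers":1},{"travel":[-0.03,0,0.067],"rot":[0,0,0],"fingers":-1},{"travel":[-0.03,0,0.067],"rot":[0,0,0],"fingers":-1},{"travel":[-0.03,0,0.067],"rot":[0,0,0],"fingers":-1},{"travel":[-0.03,0,0.067],"rot":[0,0,0],"fingers":-1},{"travel":[-0.03,0,0.067],"rot":[0,0,0],"fingers":-1},{"travel":[-0.03,0,0.067],"rot":[0,0,0],"fingers":-1},{"travel":[-0.03,0,0.067],"rot":[0,0,0],"fingers":-1}]' 60
```

```text
clock: 4.25
tcp_pos: [0.4951, 0.0636, 0.0208]
orientation: [0.0, 0.992, 0.129, 0.0]
wrist_force: [-1.1, 0.4, 5.2]
finger_gap: 0.0218
grip_force: 58.7
```

```bash
python3 -m pendant '[{"travel":[0,0,-0.2],"rot":[0,0,0],"fingers":-1},{"travel":[0,0,-0.6],"rot":[0,0,0],"fingers":-1},{"travel":[0,0,-1],"rot":[0,0,0],"fingers":-1},{"travel":[0,0,-1],"rot":[0,0,0],"fingers":-1},{"travel":[0,0,-1],"rot":[0,0,0],"fingers":-1}]' 60
python3 - <<'E'
from h import *
im,d=env.read_camera('wrist'); cv2.imwrite('pics/w3.png',im); s,_=env.read_camera('side'); cv2.imwrite('pics/w3b.png',np.hstack([cv2.resize(im,(400,300)),cv2.resize(s[100:292,130:386],(400,300))]))
E
```

```text
clock: 4.75
tcp_pos: [0.4957, 0.0636, 0.1413]
orientation: [0.0, 0.992, 0.129, 0.002]
wrist_force: [-0.6, 0.7, -1.6]
finger_gap: 0.022
grip_force: 59.0
```

View pics/w3b.png

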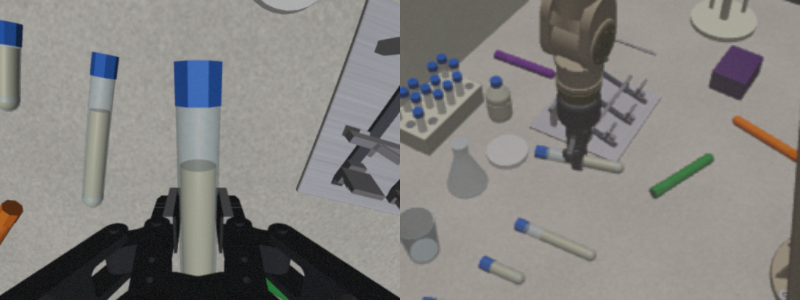

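Tube is held squarely (wrist view: cap at top, pads centred). I'll compute the approach over the right lane.

```bash
cat >> h.py <<'E'
YAW=0.45
LN={'L':(np.array([.5962,-.1033,.080]),-85.4),'M':(np.array([.5969,-.1813,.080]),-96.6),'R':(np.array([.5975,-.2588,.080]),-83.4)}
EX=R.from_euler('ZY',[YAW,-20],degrees=True).apply([1,0,0]); EZ=R.from_euler('ZY',[YAW,-20],degrees=True).apply([0,0,1]); EY=np.cross(EZ,EX)
def lane(n,x,z,off=(.7,8.8)):
    """TCP for the held tube's origin at lane (x,z) mm; off = tube origin in tool (x,z) mm"""
    return LN[n][0]+EX*(x-off[0])/1000+EZ*(z+off[1])/1000
def inlane(n,off=(.7,8.8)):
    s=env.get_state(); q=s['orientation']; Rt=R.from_quat([q[1],q[2],q[3],q[0]]); p=s['tcp_pos']+Rt.apply([off[0]/1000,0,off[1]/1000])-LN[n][0]
    f=s['wrist_force']; print(round(s['clock'],2),'tube in lane mm',np.round(1000*np.array([p@EX,p@EY,p@EZ]),2),'F lane',np.round([f@EX,f@EY,f@EZ],2),'tool x in lane',np.round([Rt.apply([1,0,0])@EY,Rt.apply([1,0,0])@EZ],4),'gap',round(s['finger_gap'],4),'grip',round(float(s['grip_force']),1))
E
python3 - <<'E'
from h import *
print(lane('R',16.6,25)); goto(lane('R',16.6,25),YAW,20)
E
```

```text
[ 0.60088073 -0.25877345  0.11719973]
travel [0.176 2.826 0.179] rot [-0.042  0.334  0.237]
```

```bash
python3 -m pendant '[{"travel":[0,0.2,-0.25],"rot":[-0.01,0.1,0.07],"fingers":-1},{"travel":[0.03,0.5,-0.45],"rot":[-0.02,0.2,0.14],"fingers":-1},{"travel":[0.06,0.94,-0.45],"rot":[-0.042,0.334,0.237],"fingers":-1},{"travel":[0.06,0.94,-0.45],"rot":[-0.042,0.334,0.237],"fingers":-1},{"travel":[0.06,0.94,-0.45],"rot":[-0.042,0.334,0.237],"fingers":-1}]' 60
python3 - <<'E'
from h import *
goto(lane('R',16.6,80),YAW,20)
E
```

```text
clock: 5.35
tcp_pos: [0.5281, -0.0443, 0.1918]
orientation: [-0.001, 0.985, 0.002, 0.173]
wrist_force: [-0.6, 0.7, -0.9]
finger_gap: 0.0219
grip_force: 59.1
travel [0.35  1.791 0.327] rot [-0.     0.002 -0.003]
```

```bash
python3 -m pendant '[{"travel":[0.1,0.4,0],"rot":[0,0,0],"fingers":-1},{"travel":[0.2,0.8,0],"rot":[0,0,0],"fingers":-1},{"travel":[0.2,0.9,0],"rot":[0,0,0],"fingers":-1}]' 60
python3 -m pendant '[{"travel":[0.08,0.4,0.1],"rot":[0,0,0],"fingers":-1},{"travel":[0.15,0.8,0.2],"rot":[0,0,0],"fingers":-1},{"travel":[0.15,0.89,0.3],"rot":[0,0,0],"fingers":-1},{"travel":[0.15,0.89,0.33],"rot":[0,0,0],"fingers":-1},{"travel":[0.15,0.89,0.33],"rot":[0,0,0],"fingers":-1}]' 60
python3 - <<'E'
from h import *
inlane('R'); goto(lane('R',16.6,12),YAW,20)
im,d=env.read_camera('wrist'); M=model('wrist'); s=env.get_state(); q=s['orientation']; Rt=R.from_quat([q[1],q[2],q[3],q[0]])
best=env.outline_of('wrist','tube_a')
for o in best[:4]:
    P,_=cloud('wrist',o['mask'],d,M); p=Rt.inv().apply(P-s['tcp_pos'])*1000
    k=np.linalg.norm(np.c_[p[:,1],p[:,2]-9],axis=1)<25
    if k.sum()<300: continue
    p=p[k]
    bins=[(-30,0),(0,20),(20,40),(40,60),(64,84)]
    for a,b in bins:
        t=p[(p[:,0]>a)&(p[:,0]<b)]
        if len(t)>20: print((a,b),'y mid',np.round(np.percentile(t[:,1],[2,98]).mean(),2),'z near',np.round(np.percentile(t[:,2],5),2))
    print('cap end x',np.percentile(p[:,0],99.5))
cv2.imwrite('pics/w4.png',im)
E
```

```text
clock: 5.65
tcp_pos: [0.5558, -0.1541, 0.2022]
orientation: [-0.0, 0.985, 0.004, 0.175]
wrist_force: [0.7, 0.0, -0.2]
finger_gap: 0.0218
grip_force: 59.2
clock: 6.15
tcp_pos: [0.5843, -0.2555, 0.1688]
orientation: [-0.003, 0.985, 0.004, 0.173]
wrist_force: [-0.2, 0.5, 0.3]
finger_gap: 0.0218
grip_force: 59.3
6.15 tube in lane mm [18.7   3.39 79.18] F lane [-0.11  0.46  0.34] tool x in lane [ 0.0002 -0.002 ] gap 0.0218 grip 59.3
travel [-0.016  0.03   0.56 ] rot [-0.004  0.002  0.   ]
```

```bash
cat >> h.py <<'E'
def held():
    im,d=env.read_camera('wrist'); M=model('wrist'); s=env.get_state(); q=s['orientation']; Rt=R.from_quat([q[1],q[2],q[3],q[0]])
    m=(im[...,0].astype(int)-im[...,2]>50)
    P,_=cloud('wrist',m,d,M); p=Rt.inv().apply(P-s['tcp_pos'])*1000
    p=p[(abs(p[:,1])<30)&(abs(p[:,2])<40)&(p[:,0]<110)&(p[:,0]>40)]
    print('cap n',len(p),'x',np.percentile(p[:,0],[.5,1,50,99,99.5]).round(1),'y',np.percentile(p[:,1],[1,50,99]).round(1),'ztop',np.percentile(p[:,2],[2,10,50,90]).round(1))
    return im
E
python3 - <<'E'
from h import *
held()
E
```

```text
cap n 3556 x [61.9 62.  73.  83.3 83.3] y [-12.   -0.4  11.2] ztop [-3.1 -2.5 -1.1  3.6]
```

```bash
sed -i 's/off=(.7,8.8)/off=(-.5,9.0)/' h.py; python3 -m pendant '[{"travel":[-0.01,0.03,0.25],"rot":[0,0,0],"fingers":-1},{"travel":[-0.02,0.03,0.5],"rot":[0,0,0],"fingers":-1},{"travel":[-0.02,0.03,0.56],"rot":[0,0,0],"fingers":-1},{"travel":[-0.02,0.03,0.56],"rot":[0,0,0],"fingers":-1},{"travel":[-0.02,0.03,0.56],"rot":[0,0,0],"fingers":-1}]' 60
python3 - <<'E'
from h import *
inlane('R'); goto(lane('R',12,3),YAW,20)
E
```

```text
clock: 6.8
tcp_pos: [0.6067, -0.2611, 0.1091]
orientation: [-0.0, 0.984, 0.004, 0.175]
wrist_force: [-0.1, 0.1, -1.2]
finger_gap: 0.0217
grip_force: 59.3
6.8 tube in lane mm [18.1  -2.42 15.17] F lane [-0.49  0.14 -1.08] tool x in lane [0.0011 0.0038] gap 0.0217 grip 59.3
travel [-0.051 -0.02   0.101] rot [ 0.    -0.004  0.001]
```

```bash
python3 -m pendant '[{"travel":[-0.03,-0.02,0.04],"rot":[0,0,0],"fingers":-1},{"travel":[-0.03,-0.02,0.08],"rot":[0,0,0],"fingers":-1},{"travel":[-0.03,-0.02,0.08],"rot":[0,0,0],"fingers":-1},{"travel":[-0.03,-0.02,0.08],"rot":[0,0,0],"fingers":-1}]' 60
python3 - <<'E'
from h import *
inlane('R'); goto(lane('R',12,1),YAW,20)
E
```

```text
clock: 7.2
tcp_pos: [0.6061, -0.259, 0.0974]
orientation: [-0.001, 0.985, 0.004, 0.175]
wrist_force: [0.3, 0.3, 0.3]
finger_gap: 0.0213
grip_force: 59.3
7.2 tube in lane mm [13.56 -0.29  4.45] F lane [0.35 0.27 0.19] tool x in lane [-0.      0.0025] gap 0.0213 grip 59.3
travel [-0.013 -0.002  0.029] rot [ 0.    -0.002 -0.   ]
```

Lateral is centred. I'll lower in small steps until it touches the vees.

```bash
for i in 1 2 3; do python3 -m pendant '[{"travel":[0,0,0.012],"rot":[0,0,0],"fingers":-1},{"travel":[0,0,0.012],"rot":[0,0,0],"fingers":-1}]' 60 >/dev/null; python3 -c "
from h import *
inlane('R')"; done
```

```text
7.4 tube in lane mm [13.6  -0.38  2.86] F lane [-0.84 -1.01 -0.38] tool x in lane [-0.0001  0.0025] gap 0.022 grip 59.3
7.6 tube in lane mm [13.5  -0.24  1.29] F lane [-0.15  1.06 -0.58] tool x in lane [-0.      0.0023] gap 0.0219 grip 59.3
7.8 tube in lane mm [13.76 -0.08  0.16] F lane [-0.37  1.2   1.66] tool x in lane [0.0002 0.0028] gap 0.0221 grip 59.7
```

```bash
python3 -m pendant '[{"travel":[-0.03,0,0.002],"rot":[0,0,0],"fingers":-1},{"travel":[-0.06,0,0.002],"rot":[0,0,0],"fingers":-1},{"travel":[-0.06,0,0.002],"rot":[0,0,0],"fingers":-1}]' 60 >/dev/null; python3 -c "
from h import *
inlane('R')"
for i in 1 2 3; do python3 -m pendant '[{"travel":[-0.006,0,0],"rot":[0,0,0],"fingers":-1},{"travel":[-0.006,0,0],"rot":[0,0,0],"fingers":-1}]' 60 >/dev/null; python3 -c "
from h import *
inlane('R')"; done
```

```text
8.1 tube in lane mm [ 6.02  0.14 -0.16] F lane [0.31 2.15 2.48] tool x in lane [0.0001 0.0025] gap 0.0221 grip 59.7
8.3 tube in lane mm [ 5.87  0.06 -0.11] F lane [1.38 4.4  3.41] tool x in lane [0.0003 0.0031] gap 0.0221 grip 59.7
8.5 tube in lane mm [ 5.47 -0.02 -0.04] F lane [3.03 5.   3.37] tool x in lane [0.0005 0.0035] gap 0.0216 grip 59.7
8.7 tube in lane mm [ 4.9  -0.14  0.03] F lane [2.32 5.01 3.51] tool x in lane [0.0005 0.0038] gap 0.0218 grip 59.7
```

```bash
python3 -m pendant '[{"travel":[0,-0.006,0],"rot":[0,0,0],"fingers":-1},{"travel":[0,-0.006,0],"rot":[0,0,0],"fingers":-1},{"travel":[0,-0.006,0],"rot":[0,0,0],"fingers":-1}]' 60 >/dev/null; python3 -c "
from h import *
inlane('R')"
for i in 1 2 3; do python3 -m pendant '[{"travel":[-0.006,0,0],"rot":[0,0,0],"fingers":-1},{"travel":[-0.006,0,0],"rot":[0,0,0],"fingers":-1}]' 60 >/dev/null; python3 -c "
from h import *
inlane('R')"; done
```

```text
9.0 tube in lane mm [ 4.32  0.1  -0.14] F lane [1.75 2.71 3.69] tool x in lane [-0.      0.0026] gap 0.0216 grip 59.7
9.2 tube in lane mm [ 3.2   0.33 -0.34] F lane [2.83 2.44 2.18] tool x in lane [-0.0002  0.0021] gap 0.0219 grip 59.7
9.4 tube in lane mm [ 2.49  0.39 -0.4 ] F lane [1.64 2.29 1.62] tool x in lane [-0.0002  0.0021] gap 0.0222 grip 59.6
9.6 tube in lane mm [ 2.41  0.34 -0.28] F lane [3.66 1.1  0.62] tool x in lane [0.0001 0.0032] gap 0.0217 grip 59.5
```

```bash
for i in 1 2; do python3 -m pendant '[{"travel":[-0.005,0,0],"rot":[0,0,0],"fingers":-1},{"travel":[-0.005,0,0],"rot":[0,0,0],"fingers":-1},{"travel":[-0.005,0,0],"rot":[0,0,0],"fingers":-1}]' 60 >/dev/null; python3 -c "
from h import *
inlane('R')"; done
```

```text
9.9 tube in lane mm [ 2.29  0.26 -0.15] F lane [ 3.79  1.96 -0.57] tool x in lane [0.0003 0.004 ] gap 0.0221 grip 59.3
10.2 tube in lane mm [2.28 0.13 0.02] F lane [ 5.5   2.38 -1.23] tool x in lane [0.0005 0.005 ] gap 0.0218 grip 59.2
```

```bash
for i in 1 2; do python3 -m pendant '[{"travel":[-0.004,0,0],"rot":[0,0,0],"fingers":-1},{"travel":[-0.004,0,0],"rot":[0,0,0],"fingers":-1}]' 60 >/dev/null; python3 -c "
from h import *
inlane('R')"; done; python3 -c "
from h import *
im=held(); cv2.imwrite('pics/w5.png',im)
m,_=env.read_camera('side'); cv2.imwrite('pics/s5.png',cv2.resize(m[120:216,200:328],(800,600),interpolation=cv2.INTER_CUBIC))"
```

```text
10.4 tube in lane mm [2.22 0.09 0.13] F lane [ 6.14  2.11 -1.12] tool x in lane [0.0008 0.0059] gap 0.0219 grip 59.2
10.6 tube in lane mm [2.21 0.05 0.25] F lane [ 6.7   3.78 -1.18] tool x in lane [0.001  0.0067] gap 0.0217 grip 59.2
cap n 3574 x [61.9 62.  73.  83.3 83.4] y [-11.7  -0.   11.5] ztop [-3.4 -2.8 -1.3  3.4]
```

View pics/s5.png

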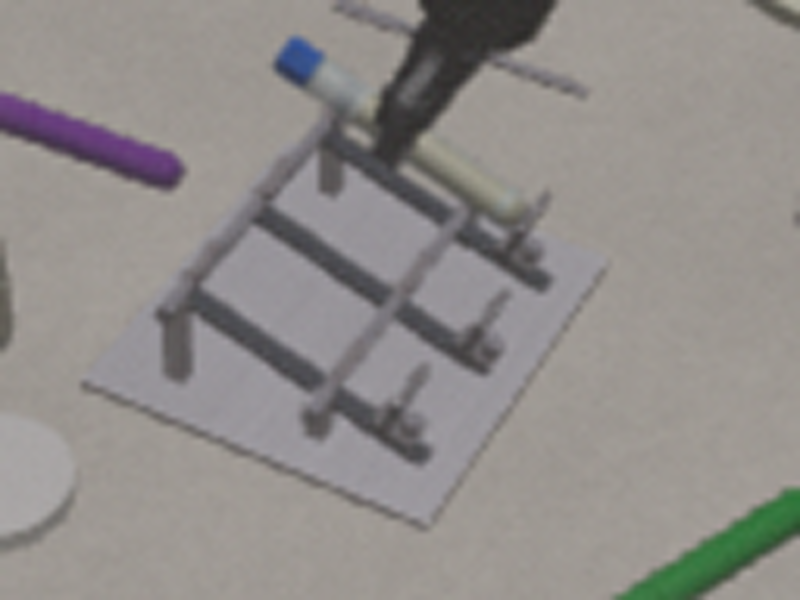

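Contact: x stalls at 2.2 mm (predicted 1.6) while the force climbs to 6.7 N, and the picture shows the foot at the stop plate (crop ~(525,205)). I'll ease the load slightly and release.

```bash
python3 -m pendant '[{"travel":[0.008,0,0.005],"rot":[0,0,0],"fingers":-1},{"travel":[0.008,0,0.005],"rot":[0,0,0],"fingers":-1},{"travel":[0.008,0,0.005],"rot":[0,0,0],"fingers":-1}]' 20 >/dev/null; python3 -c "
from h import *
inlane('R')"
python3 -m pendant '[{"travel":[0,0,0],"rot":[0,0,0],"fingers":-0.3},{"travel":[0,0,0],"rot":[0,0,0],"fingers":-0.1},{"travel":[0,0,0],"rot":[0,0,0],"fingers":0.1},{"travel":[0,0,0],"rot":[0,0,0],"fingers":0.1},{"travel":[0,0,0],"rot":[0,0,0],"fingers":0.1}]' 20 >/dev/null; python3 -c "
from h import *
inlane('R'); im=held(); cv2.imwrite('pics/w6.png',im)"
```

```text
11.0 tube in lane mm [ 2.29  0.19 -0.22] F lane [5.55 3.11 4.05] tool x in lane [0.0007 0.005 ] gap 0.0219 grip 59.9
11.5 tube in lane mm [ 0.29  0.41 -1.13] F lane [-0.34 -0.27  0.11] tool x in lane [-0.0004  0.0015] gap 0.0472 grip 0.0
cap n 3641 x [64.2 64.3 75.2 85.7 85.7] y [-12.7  -1.1  10.4] ztop [-3.8 -3.1 -1.6  3.1]
```

```bash
python3 -m pendant '[{"travel":[0,0,-0.1],"rot":[0,0,0],"fingers":0.1},{"travel":[0,0,-0.4],"rot":[0,0,0],"fingers":0.1},{"travel":[0,0,-0.8],"rot":[0,0,0],"fingers":0.1},{"travel":[0,0,-1],"rot":[0,0,0],"fingers":0.3},{"travel":[0,0,-1],"rot":[0,0,0],"fingers":0.5}]' 60
cat >> h.py <<'E'
def check(n,save):
    im,d=env.read_camera('wrist'); M=model('wrist'); cv2.imwrite(save,im)
    P,uv=cloud('wrist',d>0,d,M); p=(P-LN[n][0])*1000; x,y,z=p@EX,p@EY,p@EZ
    t=(abs(y)<8)&(z>6)&(z<16)&(x>-75)
    for a,b in [(-65,-45),(-10,10),(35,55),(66,80)]:
        k=t&(x>a)&(x<b)
        if k.sum()>5: print((a,b),'top z',np.percentile(z[k],95).round(1))
    w=(abs(z)<14)&(abs(y)<25)&(x>20)&(x<60); print('y mid',np.percentile(y[w&(z>-1)],[2,98]).mean().round(1))
    f=(abs(y)<16)&(z>-20)&(z<9)&(x<-70); hist=np.histogram(x[f&(abs(y)>12)],np.arange(-105,-69,2)); print('stop x hist',hist[0].tolist())
    k=(abs(y)<3); b=im[uv[:,1],uv[:,0]].astype(int); blue=(b[:,0]-b[:,2]>50)&(abs(y)<14)&(abs(z)<16); print('cap x',np.percentile(x[blue],[1,99]).round(1))
E
python3 -c "
from h import *
print(env.get_state()['clock']);check('R','pics/w7.png')
cv2.imwrite('pics/w7c.png',cv2.resize(cv2.imread('pics/w7.png'),(768,576)))"
```

```text
clock: 12.05
tcp_pos: [0.5558, -0.2604, 0.2069]
orientation: [0.002, 0.984, 0.004, 0.178]
wrist_force: [-0.1, 0.3, 0.2]
finger_gap: 0.0638
grip_force: 0.0
12.05
(-65, -45) top z 9.3
(-10, 10) top z 9.0
(35, 55) top z 8.9
(66, 80) top z 9.1
y mid 1.9
stop x hist [0, 0, 0, 0, 0, 0, 0, 10, 19, 100, 42, 0, 0, 0, 2, 2, 4]
cap x [63.5 84.9]
```

View pics/w7c.png

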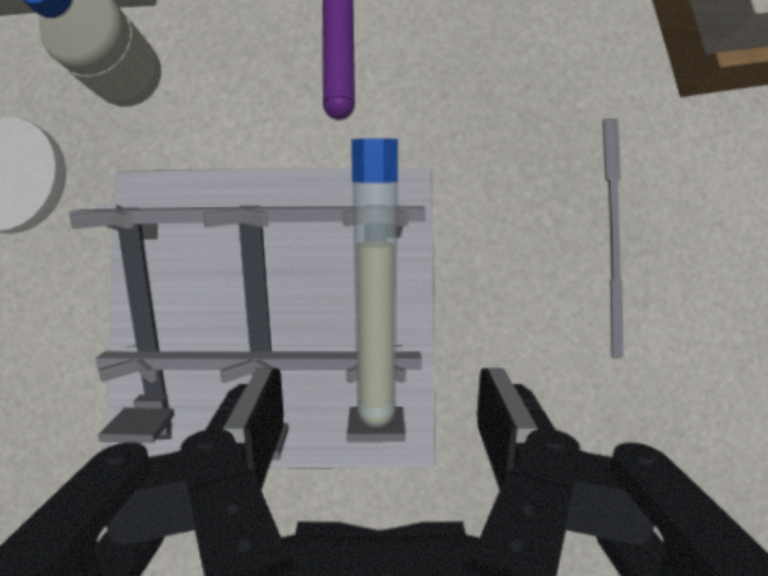

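The tube lies in the right lane, level with the lane axis, with the foot (375,415) on its stop plate. Now the second tube.

```bash
python3 -m pendant '[{"travel":[0,-0.2,0],"rot":[0,-0.12,0],"fingers":1},{"travel":[0,-0.6,0],"rot":[0,-0.24,0],"fingers":1},{"travel":[0,-1,0],"rot":[0,-0.342,0],"fingers":1},{"travel":[0,-1,0],"rot":[0,-0.342,0],"fingers":1}]' 60 
python3 -m pendant '[{"travel":[-0.1,-0.4,0],"rot":[0,0,-0.05],"fingers":1},{"travel":[-0.2,-0.8,0],"rot":[0,0,-0.05],"fingers":1},{"travel":[-0.3,-1,0],"rot":[0,0,-0.05],"fingers":1}]' 60 >/dev/null
python3 -m pendant '[{"travel":[-0.1,-0.4,0],"rot":[0,0,0],"fingers":1},{"travel":[-0.2,-0.8,0],"rot":[0,0,0],"fingers":1},{"travel":[-0.2,-1,0],"rot":[0,0,0],"fingers":1},{"travel":[-0.2,-1,0],"rot":[0,0,0],"fingers":1}]' 60
python3 -c "
from h import *
goto([.4856,.171,.2],3.3)"
```

```text
clock: 12.5
tcp_pos: [0.5545, -0.1327, 0.1991]
orientation: [-0.002, 1.0, 0.008, -0.006]
wrist_force: [0.3, -0.2, -0.8]
finger_gap: 0.0851
grip_force: 0.0
clock: 13.2
tcp_pos: [0.4843, 0.1018, 0.2004]
orientation: [-0.0, 0.999, 0.032, -0.004]
wrist_force: [0.5, -0.5, 0.6]
finger_gap: 0.0854
grip_force: 0.0
travel [ 0.049 -0.575  0.003] rot [-0.001  0.007  0.007]
```

```bash
python3 -m pendant '[{"travel":[0.03,-0.4,0],"rot":[0,0.007,0.007],"fingers":1},{"travel":[0.04,-0.57,0],"rot":[0,0.007,0.007],"fingers":1},{"travel":[0.04,-0.57,0],"rot":[0,0.007,0.007],"fingers":1},{"travel":[0.04,-0.57,0],"rot":[0,0.007,0.007],"fingers":1}]' 60 >/dev/null
python3 -c "
from h import *
tubes('pics/w8.png'); goto([.4856,.171,.022],3.3)"
```

```text
0.75 [121. 126. 123.] ctr [0.5398 0.366 ] len 0.1709 wid 0.0295 yaw 21.36 blue t [0.061 0.086] foot [0.4605 0.3343] box [ 0 19] [ 77 187]
0.68 [125. 129. 126.] ctr [0.4849 0.172 ] len 0.1688 wid 0.0248 yaw 3.4 blue t [0.054 0.077] foot [0.4007 0.1669] box [208  91] [235 253]
0.63 [40. 73. 30.] ctr [ 0.3565 -0.0774] len 0.0666 wid 0.008 yaw 65.81 blue t None foot [ 0.3433 -0.108 ] box [404 292] [447 315]
travel [-0.002 -0.269  1.499] rot [-0.024  0.001  0.037]
```

```bash
python3 -c "
from h import *
s=env.get_state();print(s['clock'],s['tcp_pos'],s['orientation'],s['qvel'],s['joint_pos']); goto([.4852,.1718,.022],3.4)"
```

```text
13.7 [0.48949669 0.13439112 0.20098374] [-1.26469675e-02  9.98747713e-01  4.83994490e-02 -7.43863118e-04] [-0.00061564 -0.0038677   0.00021957  0.00044537  0.00089857  0.00057201] [ 0.09545791  0.20254221 -0.2232557   1.14529529  0.02533659  3.14020229]
travel [-0.005 -0.276  1.499] rot [-0.024  0.001  0.036]
```

Joint 6 is at its limit (3.14), so tube 2 has to be gripped with the tool turned half round.

```bash
python3 -m pendant '[{"travel":[0,0,0],"rot":[0,0,-0.14],"fingers":1},{"travel":[0,0,0],"rot":[0,0,-0.28],"fingers":1},{"travel":[0,0,0],"rot":[0,0,-0.42],"fingers":1},{"travel":[0,0,0],"rot":[0,0,-0.56],"fingers":1},{"travel":[0,0,0],"rot":[0,0,-0.7],"fingers":1},{"travel":[0,0,0],"rot":[0,0,-0.84],"fingers":1},{"travel":[0,0,0],"rot":[0,0,-0.98],"fingers":1}]' 60 >/dev/null
python3 -m pendant '[{"travel":[0,0,0],"rot":[0,0,-0.14],"fingers":1},{"travel":[0,0,0],"rot":[0,0,-0.28],"fingers":1},{"travel":[0,0,0],"rot":[0,0,-0.42],"fingers":1},{"travel":[0,0,0],"rot":[0,0,-0.56],"fingers":1},{"travel":[0,0,0],"rot":[0,0,-0.7],"fingers":1},{"travel":[0,0,0],"rot":[0,0,-0.84],"fingers":1},{"travel":[0,0,0],"rot":[0,0,-0.98],"fingers":1}]' 60
python3 -c "
from h import *
s=env.get_state();print(s['joint_pos']); goto([.4852,.1718,.15],183.4)"
```

```text
clock: 15.1
tcp_pos: [0.4895, 0.1345, 0.2012]
orientation: [-0.007, 0.473, 0.881, 0.011]
wrist_force: [0.1, -0.1, 0.7]
finger_gap: 0.0854
grip_force: 0.0
[ 0.09564287  0.20220562 -0.22315577  1.14531175  0.02548953  1.08174635]
travel [0.269 0.136 0.434] rot [ 0.022 -0.013 -0.998]
```

```bash
python3 -m pendant '[{"travel":[0.1,0.05,0.15],"rot":[0,0,-0.14],"fingers":1},{"travel":[0.27,0.136,0.43],"rot":[0.01,0,-0.28],"fingers":1},{"travel":[0.27,0.136,0.43],"rot":[0.01,0,-0.42],"fingers":1},{"travel":[0.27,0.136,0.43],"rot":[0.022,-0.013,-0.56],"fingers":1},{"travel":[0.27,0.136,0.43],"rot":[0.022,-0.013,-0.7],"fingers":1},{"travel":[0.27,0.136,0.43],"rot":[0.022,-0.013,-0.84],"fingers":1},{"travel":[0.27,0.136,0.43],"rot":[0.022,-0.013,-0.998],"fingers":1},{"travel":[0.27,0.136,0.43],"rot":[0.022,-0.013,-0.998],"fingers":1},{"travel":[0.27,0.136,0.43],"rot":[0.022,-0.013,-0.998],"fingers":1}]' 60
python3 -c "
from h import *
s=env.get_state();print(s['joint_pos']); tubes('pics/w9.png'); goto([.4852,.1718,.022],183.4)"
```

```text
clock: 16.0
tcp_pos: [0.4853, 0.1722, 0.1506]
orientation: [-0.0, -0.025, 1.0, 0.0]
wrist_force: [0.4, 0.5, 0.7]
finger_gap: 0.0857
grip_force: 0.0
[ 1.84928638e-01  2.51905859e-01 -2.88634061e-01  1.03085644e+00
  1.15673245e-04  1.34440881e-01]
0.98 [121. 128. 125.] ctr [0.4874 0.1728] len 0.1739 wid 0.0234 yaw 3.27 blue t [0.069 0.095] foot [0.4006 0.1677] box [238  87] [267 282]
0.88 [120. 129. 126.] ctr [0.5302 0.3624] len 0.1544 wid 0.027 yaw 22.49 blue t [0.078 0.085] foot [0.4589 0.3329] box [427 171] [472 315]
0.86 [ 31.  81. 148.] ctr [0.3477 0.2762] len 0.0581 wid 0.0269 yaw -32.48 blue t None foot [0.3232 0.2919] box [365   0] [430  63]
0.8 [37. 62. 27.] ctr [ 0.3669 -0.0264] len 0.0321 wid 0.0267 yaw 41.03 blue t None foot [ 0.3544 -0.0364] box [ 0 18] [30 57]
0.6 [141. 135. 135.] ctr [ 0.5708 -0.0604] len 0.1915 wid 0.0347 yaw -9.28 blue t None foot [ 0.476  -0.0466] box [  0 166] [ 32 337]
travel [ 0.    -0.005  1.072] rot [ 0.    -0.001 -0.008]
```

```bash
python3 -m pendant '[{"travel":[0,0,0.35],"rot":[0,0,-0.005],"fingers":1},{"travel":[0,0,0.7],"rot":[0,0,-0.005],"fingers":1},{"travel":[0,0,1],"rot":[0,0,-0.005],"fingers":1},{"travel":[0,0,1],"rot":[0,0,-0.005],"fingers":1},{"travel":[0,0,1],"rot":[0,0,-0.005],"fingers":1}]' 60
python3 -m pendant '[{"travel":[0,0,0.06],"rot":[0,0,0],"fingers":1},{"travel":[0,0,0.06],"rot":[0,0,0],"fingers":-1},{"travel":[0,0,0.06],"rot":[0,0,0],"fingers":-1},{"travel":[0,0,0.06],"rot":[0,0,0],"fingers":-1},{"travel":[0,0,0.06],"rot":[0,0,0],"fingers":-1},{"travel":[0,0,0.06],"rot":[0,0,0],"fingers":-1},{"travel":[0,0,0.06],"rot":[0,0,0],"fingers":-1},{"travel":[0,0,0.06],"rot":[0,0,0],"fingers":-1}]' 60
python3 -m pendant '[{"travel":[0,0,-0.2],"rot":[0,0,0],"fingers":-1},{"travel":[0,0,-0.6],"rot":[0,0,0],"fingers":-1},{"travel":[0,0,-1],"rot":[0,0,0],"fingers":-1},{"travel":[0,0,-1],"rot":[0,0,0],"fingers":-1},{"travel":[0,0,-1],"rot":[0,0,0],"fingers":-1}]' 60
python3 -c "
from h import *
env.read_camera('wrist'); im,d=env.read_camera('wrist'); cv2.imwrite('pics/w10.png',im)
goto(lane('L',15,80),180.45,-20)"
```

```text
clock: 16.6
tcp_pos: [0.4848, 0.1727, 0.0307]
orientation: [-0.001, -0.029, 1.0, -0.0]
wrist_force: [-0.2, -0.6, 0.7]
finger_gap: 0.0848
grip_force: 0.0
clock: 17.4
tcp_pos: [0.4856, 0.1729, 0.0241]
orientation: [0.0, -0.03, 1.0, 0.0]
wrist_force: [-1.5, -0.6, 5.7]
finger_gap: 0.022
grip_force: 58.6
clock: 17.9
tcp_pos: [0.4861, 0.173, 0.1445]
orientation: [0.001, -0.03, 1.0, 0.0]
wrist_force: [-0.3, 0.8, -2.1]
finger_gap: 0.0219
grip_force: 59.0
travel [-0.662 -2.344 -0.225] rot [ 0.009 -0.336  0.049]
```

View pics/w10.png

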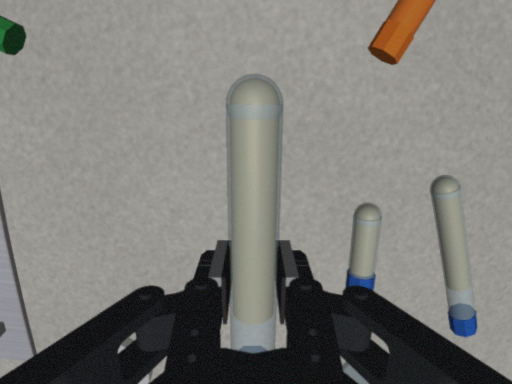

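```bash
python3 -c "
from h import *
im,d=env.read_camera('wrist'); M=model('wrist'); s=env.get_state(); q=s['orientation']; Rt=R.from_quat([q[1],q[2],q[3],q[0]])
P,_=cloud('wrist',d>0,d,M); p=Rt.inv().apply(P-s['tcp_pos'])*1000
p=p[(abs(p[:,1])<25)&(abs(p[:,2]-10)<16)&(p[:,0]>20)&(p[:,0]<110)]
print('foot tip',np.percentile(p[:,0],[99,99.9]).round(1))
for a in (25,40,55,70):
    t=p[(p[:,0]>a)&(p[:,0]<a+10)]; print(a,'y',np.percentile(t[:,1],[1,50,99]).round(1),'z',np.percentile(t[:,2],[3,10]).round(1))
"

```

```text
foot tip [84.1 85.4]
25 y [-10.8   0.7  12.3] z [0.6 1. ]
40 y [-10.8   0.7  12.4] z [0.6 1.1]
55 y [-10.5   0.9  12.4] z [0.6 1.1]
70 y [-10.7   0.7  12.1] z [0.6 1.2]
```

```bash
sed -i 's/^def inlane(n,off=(-.5,9.0))/def inlane(n,off=(.5,12.0))/; s/^def lane(n,x,z,off=(-.5,9.0))/def lane(n,x,z,off=(-.5,12.0))/' h.py
python3 -m pendant '[{"travel":[-0.05,-0.2,-0.25],"rot":[0,-0.12,0.02],"fingers":-1},{"travel":[-0.1,-0.5,-0.45],"rot":[0,-0.24,0.04],"fingers":-1},{"travel":[-0.3,-0.94,-0.5],"rot":[0.009,-0.336,0.049],"fingers":-1},{"travel":[-0.3,-0.94,-0.5],"rot":[0.009,-0.336,0.049],"fingers":-1},{"travel":[-0.3,-0.94,-0.5],"rot":[0.009,-0.336,0.049],"fingers":-1}]' 60
python3 -c "
from h import *
inlane('L'); goto(lane('L',15,80),180.45,-20)"
```

```text
clock: 18.55
tcp_pos: [0.5269, 0.0611, 0.2018]
orientation: [0.173, -0.002, 0.985, 0.001]
wrist_force: [-1.0, 0.1, -0.5]
finger_gap: 0.0214
grip_force: 59.2
18.55 tube in lane mm [-22.78 164.89 125.77] F lane [-1.13  0.07 -0.09] tool x in lane [0.0029 0.0007] gap 0.0214 grip 59.2
travel [-0.319 -1.373  0.382] rot [-0.001 -0.001 -0.003]
```

```bash
python3 -m pendant '[{"travel":[-0.1,-0.4,0],"rot":[0,0,0],"fingers":-1},{"travel":[-0.2,-0.75,0],"rot":[0,0,0],"fingers":-1},{"travel":[-0.2,-0.75,0],"rot":[0,0,0],"fingers":-1}]' 60 >/dev/null
python3 -m pendant '[{"travel":[-0.06,-0.3,0.2],"rot":[0,0,0],"fingers":-1},{"travel":[-0.12,-0.6,0.38],"rot":[0,0,0],"fingers":-1},{"travel":[-0.12,-0.62,0.38],"rot":[0,0,0],"fingers":-1},{"travel":[-0.12,-0.62,0.38],"rot":[0,0,0],"fingers":-1},{"travel":[-0.12,-0.62,0.38],"rot":[0,0,0],"fingers":-1}]' 60
python3 -c "
from h import *
inlane('L'); goto(lane('L',15,12),180.45,-20)"
```

```text
clock: 19.35
tcp_pos: [0.5804, -0.0999, 0.1731]
orientation: [0.174, -0.004, 0.985, 0.001]
wrist_force: [0.4, 0.1, -0.1]
finger_gap: 0.0218
grip_force: 59.4
19.35 tube in lane mm [16.51  3.52 80.84] F lane [ 0.34  0.07 -0.21] tool x in lane [-0.0008 -0.0002] gap 0.0218 grip 59.4
travel [ 0.013 -0.03   0.574] rot [0.002 0.    0.001]
```

```bash
python3 -m pendant '[{"travel":[0.01,-0.01,0.25],"rot":[0,0,0],"fingers":-1},{"travel":[0.01,-0.01,0.5],"rot":[0,0,0],"fingers":-1},{"travel":[0.01,-0.01,0.57],"rot":[0,0,0],"fingers":-1},{"travel":[0.01,-0.01,0.57],"rot":[0,0,0],"fingers":-1},{"travel":[0.01,-0.01,0.57],"rot":[0,0,0],"fingers":-1}]' 60 >/dev/null
python3 -c "
from h import *
inlane('L'); goto(lane('L',12,3),180.45,-20)"
```

```text
19.85 tube in lane mm [16.89  1.23 13.92] F lane [-0.43 -0.42 -0.69] tool x in lane [-0.0011 -0.0033] gap 0.022 grip 59.4
travel [ 0.041 -0.01   0.091] rot [0.    0.003 0.001]
```

```bash
python3 -m pendant '[{"travel":[0.03,-0.01,0.04],"rot":[0,0.002,0],"fingers":-1},{"travel":[0.03,-0.01,0.08],"rot":[0,0.002,0],"fingers":-1},{"travel":[0.03,-0.01,0.08],"rot":[0,0.002,0],"fingers":-1},{"travel":[0.03,-0.01,0.08],"rot":[0,0.002,0],"fingers":-1}]' 60 >/dev/null
python3 -c "
from h import *
inlane('L')"
for i in 1 2 3; do python3 -m pendant '[{"travel":[0,0,0.01],"rot":[0,0,0],"fingers":-1},{"travel":[0,0,0.01],"rot":[0,0,0],"fingers":-1}]' 60 >/dev/null; python3 -c "
from h import *
inlane('L')"; done
```

```text
20.25 tube in lane mm [12.55 -0.8   3.43] F lane [ 0.52 -0.22 -1.15] tool x in lane [ 0.0004 -0.0002] gap 0.0217 grip 59.4
20.45 tube in lane mm [12.64 -0.78  2.11] F lane [-0.52 -0.49 -0.92] tool x in lane [ 0.0003 -0.0003] gap 0.0219 grip 59.4
20.65 tube in lane mm [12.83 -0.3   1.2 ] F lane [-1.28  2.39  2.74] tool x in lane [-0.0002 -0.0008] gap 0.0217 grip 60.0
20.85 tube in lane mm [12.97  0.15  0.54] F lane [-2.37  3.4   9.34] tool x in lane [-0.0005 -0.0011] gap 0.0217 grip 60.7
```

```bash
python3 -m pendant '[{"travel":[0,0.005,-0.006],"rot":[0,0,0],"fingers":-1},{"travel":[0.03,0.005,-0.006],"rot":[0,0,0],"fingers":-1},{"travel":[0.07,0.005,-0.006],"rot":[0,0,0],"fingers":-1},{"travel":[0.07,0.005,-0.006],"rot":[0,0,0],"fingers":-1}]' 60 >/dev/null
python3 -c "
from h import *
inlane('L')"
for i in 1 2 3; do python3 -m pendant '[{"travel":[0.006,0,0],"rot":[0,0,0],"fingers":-1},{"travel":[0.006,0,0],"rot":[0,0,0],"fingers":-1}]' 60 >/dev/null; python3 -c "
from h import *
inlane('L')"; done
```

```text
21.25 tube in lane mm [3.85 0.34 0.52] F lane [0.47 3.52 3.56] tool x in lane [-0.     -0.0005] gap 0.022 grip 59.7
21.45 tube in lane mm [3.72 0.28 0.53] F lane [0.76 3.78 2.91] tool x in lane [-0.0002 -0.0008] gap 0.0216 grip 59.7
21.65 tube in lane mm [3.4  0.16 0.6 ] F lane [2.97 4.89 3.89] tool x in lane [-0.0002 -0.0014] gap 0.0219 grip 59.7
21.85 tube in lane mm [2.92 0.09 0.69] F lane [3.65 5.05 4.19] tool x in lane [-0.0003 -0.0018] gap 0.0217 grip 59.7
```

Same stick friction as before; relieve the side load a little and keep feeling.

```bash
python3 -m pendant '[{"travel":[0,0.006,-0.003],"rot":[0,0,0],"fingers":-1},{"travel":[0,0.006,-0.003],"rot":[0,0,0],"fingers":-1}]' 60 >/dev/null
python3 -c "
from h import *
inlane('L')"
for i in 1 2 3; do python3 -m pendant '[{"travel":[0.005,0,0],"rot":[0,0,0],"fingers":-1},{"travel":[0.005,0,0],"rot":[0,0,0],"fingers":-1}]' 60 >/dev/null; python3 -c "
from h import *
inlane('L')"; done
```

```text
22.05 tube in lane mm [1.49 0.28 0.58] F lane [1.28 1.23 1.77] tool x in lane [0.0005 0.0009] gap 0.0219 grip 59.6
22.25 tube in lane mm [0.81 0.41 0.54] F lane [0.59 1.38 0.63] tool x in lane [0.0006 0.0008] gap 0.0217 grip 59.6
22.45 tube in lane mm [0.52 0.45 0.61] F lane [2.04 1.08 0.43] tool x in lane [0.0004 0.0003] gap 0.0217 grip 59.4
22.65 tube in lane mm [0.4  0.38 0.72] F lane [ 1.24  0.9  -1.34] tool x in lane [ 0.0003 -0.0005] gap 0.0217 grip 59.3
```

```bash
for i in 1 2 3; do python3 -m pendant '[{"travel":[0.005,0,0],"rot":[0,0,0],"fingers":-1},{"travel":[0.005,0,0],"rot":[0,0,0],"fingers":-1}]' 60 >/dev/null; python3 -c "
from h import *
inlane('L')"; done
```

```text
22.85 tube in lane mm [0.39 0.38 0.97] F lane [ 2.6   0.1  -2.57] tool x in lane [ 0.     -0.0015] gap 0.0219 grip 59.3
23.05 tube in lane mm [0.29 0.38 1.13] F lane [ 4.46  0.29 -2.04] tool x in lane [-0.0002 -0.0024] gap 0.022 grip 59.3
23.25 tube in lane mm [0.21 0.36 1.28] F lane [ 5.25  0.25 -1.6 ] tool x in lane [-0.0003 -0.0034] gap 0.0218 grip 59.2
```

Contact at x ≈ 0.3 (predicted −0.4 plus the same 0.6 bias as before). Ease, settle down into the vees, release.

```bash
python3 -m pendant '[{"travel":[-0.006,0,0.008],"rot":[0,0,0],"fingers":-1},{"travel":[-0.006,0,0.008],"rot":[0,0,0],"fingers":-1},{"travel":[-0.006,0,0.008],"rot":[0,0,0],"fingers":-1}]' 20 >/dev/null; python3 -c "
from h import *
inlane('L')"
python3 -m pendant '[{"travel":[0,0,0],"rot":[0,0,0],"fingers":-0.3},{"travel":[0,0,0],"rot":[0,0,0],"fingers":-0.1},{"travel":[0,0,0],"rot":[0,0,0],"fingers":0.1},{"travel":[0,0,0],"rot":[0,0,0],"fingers":0.1},{"travel":[0,0,0],"rot":[0,0,0],"fingers":0.1}]' 20 >/dev/null; python3 -c "
from h import *
inlane('L')"
python3 -m pendant '[{"travel":[0,0,-0.1],"rot":[0,0,0],"fingers":0.1},{"travel":[0,0,-0.4],"rot":[0,0,0],"fingers":0.1},{"travel":[0,0,-0.8],"rot":[0,0,0],"fingers":0.1},{"travel":[0,0,-1],"rot":[0,0,0],"fingers":0.1},{"travel":[0,0,-1],"rot":[0,0,0],"fingers":0.1}]' 60
python3 -c "
from h import *
im,d=env.read_camera('wrist'); M=model('wrist'); s,_=env.read_camera('side'); t,_=env.read_camera('top')
cv2.imwrite('pics/w11.png',np.hstack([cv2.resize(im,(420,315)),cv2.resize(s[130:214,210:311],(378,315),interpolation=cv2.INTER_CUBIC)]))
for n in 'LR':
    P,uv=cloud('wrist',d>0,d,M); p=(P-LN[n][0])*1000; x,y,z=p@EX,p@EY,p@EZ
    for a,b in [(-75,-60),(-40,-20),(0,20),(40,55)]:
        k=(abs(y)<14)&(abs(z)<18)&(z>2)&(x>a)&(x<b)
        if k.sum()>20: print(n,(a,b),'y',np.percentile(y[k],[2,98]).mean().round(1),'top z',np.percentile(z[k],95).round(1))
"
```

```text
23.55 tube in lane mm [0.32 0.52 0.36] F lane [4.93 1.4  3.46] tool x in lane [-0.0004 -0.0022] gap 0.0216 grip 59.8
24.05 tube in lane mm [-1.51  0.73 -0.45] F lane [ 0.2  -0.52 -0.09] tool x in lane [0.0004 0.0009] gap 0.0471 grip 0.0
clock: 24.55
tcp_pos: [0.5522, -0.1039, 0.2094]
orientation: [0.178, -0.004, 0.984, -0.001]
wrist_force: [-0.1, -0.2, 0.5]
finger_gap: 0.0468
grip_force: 0.0
L (-75, -60) y 2.4 top z 9.4
L (-40, -20) y 2.2 top z 9.2
L (0, 20) y 2.7 top z 9.0
L (40, 55) y 2.4 top z 8.8
R (-75, -60) y 2.9 top z 8.9
R (-40, -20) y 2.8 top z 8.8
R (0, 20) y 2.9 top z 8.7
R (40, 55) y 2.9 top z 8.5
```

View pics/w11.png

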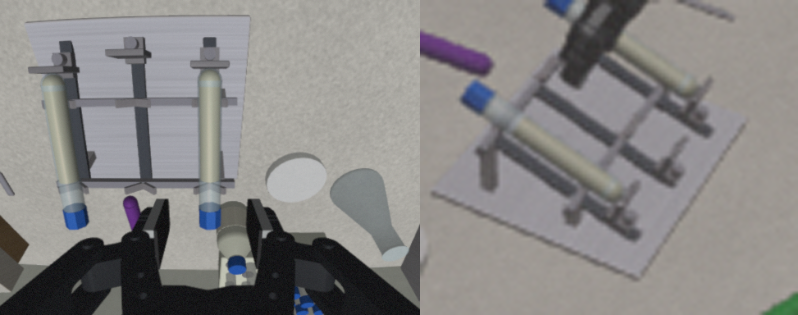

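```bash
python3 -c "
from h import *
im,d=env.read_camera('wrist'); M=model('wrist'); P,uv=cloud('wrist',d>0,d,M); print(env.get_state()['clock'])
for n in 'LR':
    p=(P-LN[n][0])*1000; x,y,z=p@EX,p@EY-2.5,p@EZ
    k=(abs(y)<2.5)&(x<-66)&(x>-102)&(z>-16); 
    print(n,'centre',[(int(a),round(float(np.median(z[k&(x>=a)&(x<a+2)])),1),int((k&(x>=a)&(x<a+2)).sum())) for a in range(-102,-66,2) if (k&(x>=a)&(x<a+2)).any()])
    e=(abs(y)>13)&(abs(y)<17)&(x<-70)&(x>-102)&(z>6); print('  plate top x',np.percentile(x[e],[2,50,98]).round(1),'z',np.median(z[e]).round(1))
v=[]
for (u0,v0) in [(30,55),(215,55)]: v.append(cv2.resize(im[v0:v0+75,u0:u0+100],(400,300),interpolation=cv2.INTER_CUBIC))
cv2.imwrite('pics/w12.png',np.hstack(v))"
```

```text
24.75
L centre [(-102, -13.7, 18), (-100, -13.4, 12), (-98, -13.8, 18), (-96, -13.5, 12), (-92, 8.7, 18), (-90, 9.4, 18), (-88, 9.0, 17), (-86, 2.9, 18), (-84, 6.0, 12), (-82, 7.5, 17), (-80, 8.5, 18), (-78, 9.8, 18), (-76, 9.6, 12), (-74, 10.2, 18), (-72, 10.4, 18), (-70, 10.2, 18), (-68, 9.8, 12)]
  plate top x [-91.9 -89.1 -86.9] z 8.9
R centre [(-102, -14.4, 12), (-100, -14.3, 19), (-98, -14.3, 12), (-96, -14.0, 17), (-94, -14.4, 12), (-92, -14.0, 3), (-90, 8.8, 19), (-88, 9.1, 14), (-86, 8.7, 17), (-84, 1.5, 31), (-82, 5.1, 14), (-80, 7.2, 15), (-78, 8.5, 19), (-76, 9.2, 18), (-74, 9.1, 17), (-72, 9.6, 19), (-70, 9.4, 14), (-68, 9.5, 20)]
  plate top x [-89.9 -86.9 -84. ] z 8.4
```

View pics/w12.png

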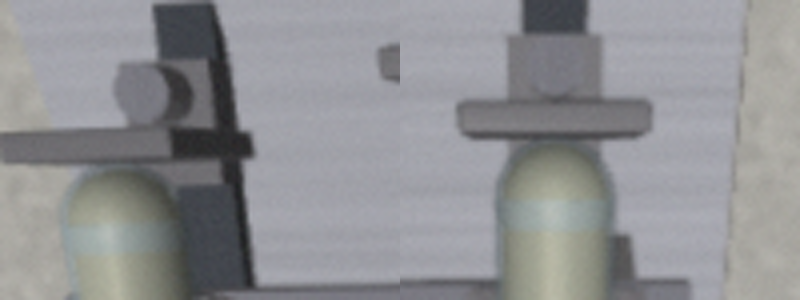

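Both feet touch their plates: left tip ≈ −86.0 against face −86.9, right tip ≈ −83.6 against face −84.0, in the same camera frame. The gripper is clear, so I'll hand in.

```bash
python3 -c "
from workcell import env
print(env.hand_in())"
```

```text
the job is handed in; nothing more can be done
None
```

I laid two long tubes in the left and right lanes, cap uphill, each foot within about 1 mm of its stop by camera, and handed the job in at about 25 s; contact forces at the stops peaked near 7 N, I left the third tube and the bystanders alone, and no verdict came back.

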